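# Unlock the cleaning pot and set it on the drain pad

## Task

The lidded steel pot on the grey parts-cleaner base is held down by a transport lock: slide the lock's black grip along its track, clear of the pot, all the way to the far end stop and leave it there. Then lift the pot by its arched handle off the base, keep it upright, and set it down gently, without dropping it, with its whole foot on the round rubber pad lying on the bench. Leave everything else on the bench where it is.

Things in the scene. Friction and masses are not known exactly. Their poses are not given: they have to be found in the camera images.
- stand: Fixed grey parts-cleaner base with an aluminium top, 205 x 200 mm, 40 mm high (top at z = 40 mm in its own frame). Origin: on the bench, under the place where the pot stands; in its frame the base spans x -130 to +75 mm, y -100 to +100 mm. Its -x side carries the lock's track, which runs along its y. Four 4 mm high studs surround the pot's foot.
- lock (a joint): Transport lock slide, m: 0 at the locked end stop, 0.065 at the open end stop; grows along the stand's +y. Starts within 12 mm of 0, where its 20 mm wide flat tongue (underside 49 mm above the bench) lies over the front of the pot's foot and stops it being lifted; the open stop is at the empty end of the track. It takes about 3 N and stays where it is left.
- lock_top (a point): Centre of the top of the lock's black grip: a block 26 mm (stand's x) by 16 mm (stand's y, the sliding direction) and 40 mm high; top 96 mm above the bench. In the stand's frame it lies at x -95 mm, y -12 mm + the joint value. Below the grip is a 30 x 30 mm aluminium carriage (top 56 mm above the bench).
- pot: Loose closed steel pot, about 0.45 kg. Origin: centre of its underside, z up. Foot flange 104 mm diameter, 6 mm thick; body 74 mm diameter; lid top 75 mm up. An arched handle stands on the lid: two 8 mm uprights at y +-34 mm carry a black bar along the pot's y.
- pot_handle (a point): Centre of the handle's black bar, 125 mm above the pot's underside: bar 14 mm wide (pot's x), 14 mm high, 74 mm long (pot's y), of which about 55 mm is free between the uprights; 43 mm free space under it.
- drain_pad: Fixed round dark rubber pad, 134 mm diameter, 4 mm thick, flat on the bench. Origin: centre of its underside. The pot goes here.
- square_mat: Fixed square dark rubber mat, 90 x 90 x 4 mm, in the middle of the bench between base and round pad; not the target. Origin: centre of its underside.
- movement: Loose brass watch movement, 30 mm diameter, 8 mm high, lying on the square mat. Leave alone. Origin: centre of its underside.
- loupe: Loose black eye loupe, cone 34 mm diameter at the foot, 26 mm high. Leave alone. Origin: centre of its underside.
- oil_jar: Loose amber jar, 44 mm diameter, 65 mm high. Leave alone. Origin: centre of its underside.
- parts_tin: Loose aluminium tin, 64 mm diameter, 30 mm high. Leave alone. Origin: centre of its underside.
- screwdriver: Loose screwdriver, 170 mm long, lying on the right of the bench. Leave alone. Its x runs along the tool.
- brush: Loose brush, 180 mm long, lying on the left of the bench. Leave alone. Its x runs along the tool.
- screw_cup: Loose small steel bowl, 60 mm diameter, 35 mm high. Leave alone. Origin: centre of its underside.
Not all that is in view belongs to the job. What is shaped like the drain_pad but pink or yellow is not meant.

How it is judged:
By the outcome, as a careful person would: the job done as asked, in the order asked, and still so for the second after the job is handed in, with the robot touching nothing.
It also fails if it takes over 51 s, if anything falls off the work surface, if the arm or the gripper's body presses on something with over 40 N, if the wrist force passes 120 N, or if a joint passes its speed limit or range.

## Robot

A 6-joint arm with a two-finger parallel gripper is mounted at the origin on the work surface. World frame = base frame: x ahead of the robot, y to its left, z up, the work surface at z = 0. Lengths are in m, angles in rad, forces in N, time in s.
With the tool pointing down it reaches from about 0.225 to 0.875 m from the base axis. Payload 3.4 kg.
Tool frame: the origin (TCP) lies at the very end of the fingers, on their centre line; the grasp point (between the pads) lies 19 mm behind it (manip.tcp_to_grasp is the distance from the TCP to the grasp point, in m); z points along the fingers, y is the line along which they close (so a half turn about z gives the same grasp; the last joint's range is limited). The gripper opens to 85 mm and grips with 20 to 120 N. Pads are 22 mm wide; open, the fingers measure 114 mm over their backs; the gripper's body (76 mm by 85 mm) begins 54 mm behind the grasp point. The pads swing forward as they close: fully open they stand 13 mm farther back than shut.
Start: joints at [-1.452, 0.276, 1.505, -0, 1.361, -0.121], TCP at [0.137, -0.559, 0.231] pointing down, gripper open.
Joint ranges: [-2.89, 2.89], [-0.75, 2.08], [0.22, 2.7], [-1.18, 4.32], [0.11, 2.71], [-2.7, 2.7]. Speed limits (rad/s): [2.57, 2.57, 3.14, 3.14, 3.14, 3.14].

## Interface

Orientations are given as a unit quaternion [w, x, y, z].
In Python, from rig import status, get_image, job, manip gives the robot as it stands.
- The arm moves only by the tool apply_moves, never from a script. Its arguments are lists of equal length, an entry for each row: "xyz": the shift along the tool's x, y, z each as a share of 0.3 m, from -1 to 1, a list of three; "rot": the turn, a rotation vector about the tool's x, y, z each as a share of 60 degrees, from -1 to 1, a list of three; "hand": the opening, from -1 (shut) to 1 (fully open). A call has 1 to 8 rows; each row shifts and turns the commanded pose from where the row before left it, along the tool's axes as they then stand; what a row does not reach is not made up. A row lasts 1/8 s, in which the tool goes at most 62.5 mm and 10.7 degrees, less where a joint would pass 70% of its speed; a pose out of reach is approached as far as the arm can. A call with a number of a shift or a turn outside -1 to 1 is refused whole. A call with a gripper value outside its range is refused whole. The fingers move at their own pace and stop on an object; "force" is the grip in N (left out, the last holds). Time passes only in rows, so rows that do not move let the fingers close. It gives the time, the measured TCP pose, the force, the opening and the grip force at its end, in the units of the state.
- status.get_state(): the state, without advancing time (a new reading comes with each control period).
- get_image(name): name is "scene" or "top" or "wrist"; returns a dict with "pixels" (420x560x3 uint8, red, green, blue), "fovy" (degrees; the focal length in pixels is half the picture's height over the tangent of half this angle, whatever the lens; pixels are square), "cx", "cy" (the principal point, pixels), "origin" and "orientation" of the camera in the world; the wrist camera has in their place "tool_from_camera" (4x4, takes a point from camera to tool coordinates, whose origin is the TCP and whose axes are the flange's). Camera axes: x right, y down, z forward; pixel columns grow to the right and rows downward; lengths in m; the calibration is good to about 2 mm. A picture is of the moment at which its call begins: read the wrist's pose just before it. There is no depth.
- job.sign_off(): hands the job in; it is judged then, once.
The state is a dict: "clock": time; "qpos": joint angles; "qd": joint speeds; "effort": joint torques, N m; "position": TCP position; "ee_rot": TCP orientation; "contact_force": force on the tool from outside, world axes, zero at the start; "moment": the same for the moment, N m; "width": finger opening in m; "gripper_force": force on a finger pad.
Only numpy, scipy, OpenCV 4.12 (cv2) and the standard library are available. Lean on these libraries where they do the work, as an engineer would, in place of code of your own. Each camera call takes 0.05 s, during which the arm holds its last target. There are 200 camera calls.

## Working session

There is one attempt and no reset: what is moved stays moved. The work goes in short steps, Python scripts to look and compute and a tool call to move; the robot and the scene stay as the last step left them, time stands still between calls to the robot, and variables do not carry over. Pictures are saved under pics/ and viewed, at most 10 in all, crops included, and the job is handed in when it is done.

Besides the shell and the picture viewer there is one more tool, called in YAML: its name, and indented under it one key for each argument. apply_moves: Moves the arm, as the interface text tells. Its arguments: {"type":"object","properties":{"xyz":{"type":"array","items":{"type":"array","items":{"type":"number","minimum":-1,"maximum":1}}},"rot":{"type":"array","items":{"type":"array","items":{"type":"number","minimum":-1,"maximum":1}}},"hand":{"type":"array","items":{"type":"number"}},"force":{"type":"number"}},"required":["xyz","rot","hand"]}

```bash
mkdir -p pics; cat > h.py <<'E'
import numpy as np,cv2,pickle
from rig import status,get_image,job,manip
from scipy.spatial.transform import Rotation as R
def q2m(q): return R.from_quat([q[1],q[2],q[3],q[0]]).as_matrix()
def snap(name,fn):
    s=status.get_state(); im=get_image(name)
    cv2.imwrite(f'pics/{fn}.png',im['pixels'][:,:,::-1])
    if name=='wrist':
        T=np.eye(4);T[:3,:3]=q2m(s['ee_rot']);T[:3,3]=s['position'];T=T@np.array(im['tool_from_camera'])
        Rm,o=T[:3,:3],T[:3,3]
    else: Rm,o=q2m(im['orientation']),np.array(im['origin'])
    f=210/np.tan(np.radians(im['fovy'])/2)
    pickle.dump((Rm,o,f,im['cx'],im['cy']),open(f'pics/{fn}.pkl','wb'))
def ray(fn,u,v):
    Rm,o,f,cx,cy=pickle.load(open(f'pics/{fn}.pkl','rb'))
    d=Rm@np.array([(u-cx)/f,(v-cy)/f,1.]); return o,d/np.linalg.norm(d)
def atz(fn,u,v,z):
    o,d=ray(fn,u,v); return o+d*(z-o[2])/d[2]
def tri(*obs):
    A=np.zeros((3,3));b=np.zeros(3)
    for fn,u,v in obs:
        o,d=ray(fn,u,v);P=np.eye(3)-np.outer(d,d);A+=P;b+=P@o
    p=np.linalg.solve(A,b)
    return p,[np.linalg.norm(np.cross(p-ray(*ob)[0],ray(*ob)[1])) for ob in obs]
def proj(fn,p):
    Rm,o,f,cx,cy=pickle.load(open(f'pics/{fn}.pkl','rb'));c=Rm.T@(np.array(p)-o);return c[:2]/c[2]*f+[cx,cy]
E
python3 - <<'E'
from h import *
for n in('scene','top'): snap(n,n+'0'); print(pickle.load(open(f'pics/{n}0.pkl','rb')))
s=status.get_state();print(s['ee_rot'],s['width'],manip.tcp_to_grasp)
E
```

```text
(array([[ 0.67660414,  0.53931882, -0.50134026],
       [ 0.7361518 , -0.51110462,  0.44368073],
       [-0.01695195, -0.66925875, -0.74283602]]), array([ 1.36319904, -0.70232844,  1.25803286]), np.float64(508.8470882951041), 287.71078409708196, 211.94593007042423)
(array([[-0.00266816, -0.99058871,  0.13684625],
       [-0.99995898,  0.0038274 ,  0.00820865],
       [-0.00865516, -0.13681873, -0.99055829]]), array([0.39226052, 0.00645593, 1.42568824]), np.float64(522.5318385114713), 277.2246779087735, 211.24426201086956)
[-8.41325018e-04  9.92819295e-01  1.19620817e-01 -7.19701642e-06] 0.08529821004046909 0.0187
```

View pics/scene0.png

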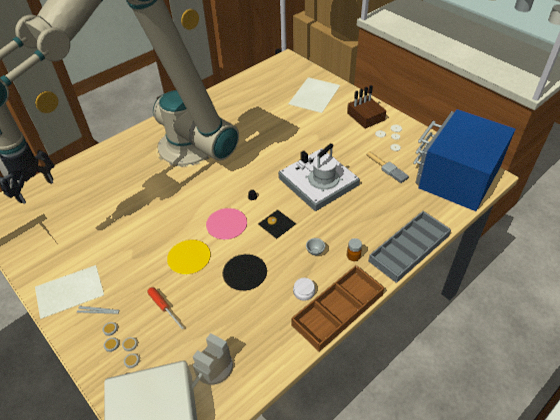

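View pics/top0.png

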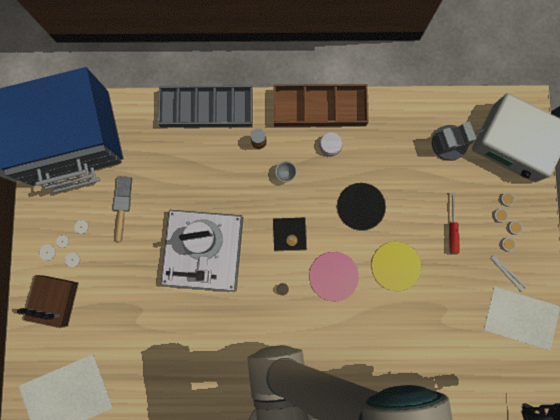

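The scene view shows the base at about (320,178) and the black round pad at (245,271). The top view shows the base at (201,250), the handle bar at (199,237), the lock near (200,275) and the black pad at (361,206). Next I'll enlarge the base in both views.

```bash
python3 - <<'E'
from h import *
a=cv2.imread('pics/top0.png')[200:300,152:252];b=cv2.imread('pics/scene0.png')[132:212,270:370]
a=cv2.resize(a,(400,400),interpolation=cv2.INTER_CUBIC);b=cv2.resize(b,(400,320),interpolation=cv2.INTER_CUBIC)
b=cv2.copyMakeBorder(b,0,80,0,0,cv2.BORDER_CONSTANT)
cv2.imwrite('pics/crop0.png',np.hstack([a,b]))
for n,c in(('top0',(361,206)),('scene0',(245,271))):
    g=cv2.imread(f'pics/{n}.png').max(2); m=(g<60).astype(np.uint8)
    k,l,st,ce=cv2.connectedComponentsWithStats(m); i=l[c[1],c[0]]
    cn,_=cv2.findContours((l==i).astype(np.uint8),0,1)
    P=np.array([atz(n,u,v,.004)[:2] for u,v in cn[0][:,0]],np.float32)
    print(n,ce[i],st[i],cv2.minEnclosingCircle(P),P.mean(0))
E
```

```text
top0 [360.77828571 206.06857143] [ 337  183   48   47 1750] ((0.6030340194702148, -0.21137923002243042), 0.06555478274822235) [ 0.6024101  -0.21160908]
scene0 [244.61009934 271.97268212] [ 223  255   44   35 1208] ((0.6049883365631104, -0.21010825037956238), 0.0653693899512291) [ 0.6057238 -0.2111116]
```

View pics/crop0.png

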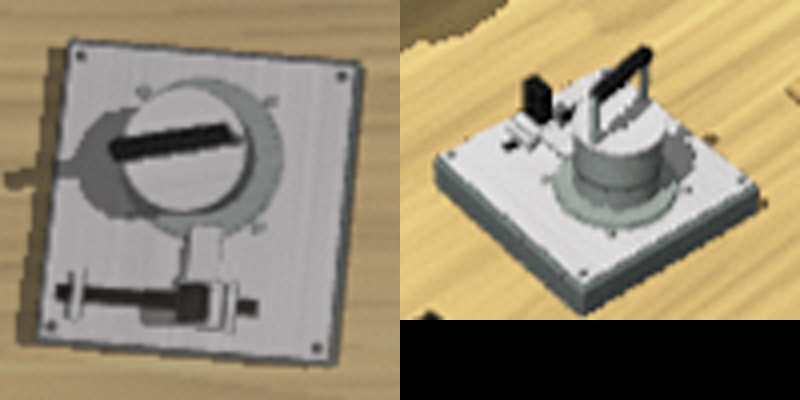

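```bash
python3 - <<'E'
from h import *
T=lambda x,y:('top0',x/4+152-.375,y/4+200-.375)
S=lambda x,y:('scene0',(x-400)/4+270-.375,y/4+132-.375)
np.set_printoptions(precision=4,suppress=True)
C=np.array([atz(*T(*c),.04)[:2] for c in((73,40),(362,63),(333,364),(40,340))]) # +x+y,+x-y,-x-y,-x+y
L=np.array([[75,100],[75,-100],[-130,-100],[-130,100]])/1000
a=L-L.mean(0);b=C-C.mean(0);th=np.arctan2((a[:,0]*b[:,1]-a[:,1]*b[:,0]).sum(),(a*b).sum())
Rz=np.array([[np.cos(th),-np.sin(th)],[np.sin(th),np.cos(th)]]);t=C.mean(0)-Rz@L.mean(0)
print('stand',t,np.degrees(th),'res',(C-(L@Rz.T+t))*1e3)
for j in(0,.012,.065):
  p=Rz@[-.095,-.012+j]+t; print('grip',j,p,'top px crop',(proj('top0',[*p,.096])-[151.6,199.6])*4,'scene crop',(proj('scene0',[*p,.096])-[269.6,131.6])*4+[400,0])
print('near studs corner scene', tri(T(362,63),S(762,187)),tri(T(333,364),S(583,285)))
e1=tri(T(112,150),S(598,95));e2=tri(T(236,132),S(650,52));print('bar',e1,e2,(e1[0]+e2[0])/2)
for e in((112,150),(236,132)):print(atz(*T(*e),.17))
s=status.get_state();print(s['position'],q2m(s['ee_rot']))
E
```

```text
stand [0.5089 0.2152] -4.862456448654176 res [[-2.8909 -2.5141]
 [-2.232   2.6897]
 [ 2.9868  3.0487]
 [ 2.136  -3.2243]]
grip 0 [0.4132 0.2113] top px crop [196.6882 302.7121] scene crop [530.1772  86.2032]
grip 0.012 [0.4142 0.2233] top px crop [177.8343 301.1454] scene crop [541.0593  80.3766]
grip 0.065 [0.4187 0.2761] top px crop [ 94.6438 294.2322] scene crop [588.4167  55.0199]
near studs corner scene (array([0.6152, 0.1595, 0.1431]), [np.float64(0.0778360989507213), np.float64(0.07783609895072134)]) (array([ 0.4142,  0.1928, -0.144 ]), [np.float64(0.06338154412603465), np.float64(0.06338154412603456)])
bar (array([0.4942, 0.2423, 0.1263]), [np.float64(0.022548496736947882), np.float64(0.02254849673694791)]) (array([0.5281, 0.1936, 0.2094]), [np.float64(0.027178416859166922), np.float64(0.027178416859166814)]) [0.5112 0.2179 0.1679]
[0.5036 0.2526 0.17  ]
[0.5142 0.1778 0.17  ]
[ 0.1365 -0.5581  0.2305] [[ 0.9714  0.2375 -0.0002]
 [ 0.2375 -0.9714  0.0017]
 [ 0.0002 -0.0017 -1.    ]]
```

```bash
python3 - <<'E'
from h import *
T=lambda x,y:('top0',x/4+152-.375,y/4+200-.375)
S=lambda x,y:('scene0',(x-400)/4+270-.375,y/4+132-.375)
np.set_printoptions(precision=4,suppress=True)
print('corners',tri(T(73,40),S(762,187)),tri(T(362,63),S(583,285)))
e1=tri(T(112,150),S(650,52));e2=tri(T(236,132),S(598,95));print('bar',e1,e2,(e1[0]+e2[0])/2)
print('grip',tri(T(192,303),S(538,83)))
E
```

```text
corners (array([0.5924, 0.3102, 0.0343]), [np.float64(0.0037376701132940796), np.float64(0.003737670113294069)]) (array([0.5742, 0.1138, 0.0425]), [np.float64(0.0026924208082834194), np.float64(0.002692420808283444)])
bar (array([0.5055, 0.2555, 0.1642]), [np.float64(0.0022408308480146993), np.float64(0.002240830848014743)]) (array([0.5168, 0.1812, 0.1699]), [np.float64(0.004166922306348587), np.float64(0.0041669223063486565)]) [0.5112 0.2184 0.1671]
grip (array([0.4145, 0.2161, 0.0968]), [np.float64(0.0024943207994702976), np.float64(0.0024943207994704013)])
```

```bash
cat >> h.py <<'E'
def plan(goal,yaw,n,s=None,nd=3):
    """rows to TCP goal, tool-y world angle yaw(deg), tool straight down"""
    s=s or status.get_state();p=np.array(s['position']);M=q2m(s['ee_rot'])
    y=np.array([np.cos(np.radians(yaw)),np.sin(np.radians(yaw)),0]);z=np.array([0,0,-1.]);G=np.c_[np.cross(y,z),y,z]
    rv=R.from_matrix(M.T@G).as_rotvec(); st=R.from_rotvec(rv/n).as_matrix()
    xs=[];rr=(np.degrees(rv)/n/60).round(nd).tolist()
    for i in range(n):
        d=M.T@((np.array(goal)-p)/n); xs.append((d/.3).round(nd).tolist()); M=M@st
    for i in range(0,n,8): print('"xyz":',xs[i:i+8],'"rot":',[rr]*len(xs[i:i+8]))
E
python3 - <<'E'
from h import *
plan([.44,.20,.34],85.1,16)
E
```

```text
"xyz": [[0.099, -0.138, -0.023], [0.122, -0.119, -0.023], [0.141, -0.096, -0.023], [0.155, -0.07, -0.023], [0.165, -0.041, -0.023], [0.17, -0.012, -0.023], [0.169, 0.018, -0.023], [0.163, 0.047, -0.023]] "rot": [[-0.0, -0.0, -0.168], [-0.0, -0.0, -0.168], [-0.0, -0.0, -0.168], [-0.0, -0.0, -0.168], [-0.0, -0.0, -0.168], [-0.0, -0.0, -0.168], [-0.0, -0.0, -0.168], [-0.0, -0.0, -0.168]]
"xyz": [[0.153, 0.075, -0.023], [0.137, 0.101, -0.023], [0.117, 0.123, -0.023], [0.094, 0.142, -0.023], [0.068, 0.156, -0.023], [0.039, 0.166, -0.023], [0.01, 0.17, -0.023], [-0.02, 0.169, -0.023]] "rot": [[-0.0, -0.0, -0.168], [-0.0, -0.0, -0.168], [-0.0, -0.0, -0.168], [-0.0, -0.0, -0.168], [-0.0, -0.0, -0.168], [-0.0, -0.0, -0.168], [-0.0, -0.0, -0.168], [-0.0, -0.0, -0.168]]
```

apply_moves:
  xyz:
    - [0.1, -0.14, -0.023]
    - [0.12, -0.12, -0.023]
    - [0.14, -0.095, -0.023]
    - [0.155, -0.07, -0.023]
    - [0.165, -0.04, -0.023]
    - [0.17, -0.01, -0.023]
    - [0.17, 0.02, -0.023]
    - [0.163, 0.047, -0.023]
  rot:
    - [0, 0, -0.168]
    - [0, 0, -0.168]
    - [0, 0, -0.168]
    - [0, 0, -0.168]
    - [0, 0, -0.168]
    - [0, 0, -0.168]
    - [0, 0, -0.168]
    - [0, 0, -0.168]
  hand: [1, 1, 1, 1, 1, 1, 1, 1]

```text
clock: 1.1
position: [0.2896, -0.178, 0.2865]
ee_rot: [0.0, 0.678, 0.735, 0.0]
contact_force: [0.2, 0.3, 0.8]
width: 0.0855
gripper_force: 0.0
```

apply_moves:
  xyz:
    - [0.153, 0.075, -0.023]
    - [0.137, 0.1, -0.023]
    - [0.117, 0.123, -0.023]
    - [0.094, 0.142, -0.023]
    - [0.068, 0.156, -0.023]
    - [0.04, 0.166, -0.023]
    - [0.01, 0.17, -0.023]
    - [-0.02, 0.17, -0.023]
  rot:
    - [0, 0, -0.168]
    - [0, 0, -0.168]
    - [0, 0, -0.168]
    - [0, 0, -0.168]
    - [0, 0, -0.168]
    - [0, 0, -0.168]
    - [0, 0, -0.168]
    - [0, 0, -0.168]
  hand: [1, 1, 1, 1, 1, 1, 1, 1]

```text
clock: 2.1
position: [0.4411, 0.2016, 0.3416]
ee_rot: [-0.0, 0.04, 0.999, -0.0]
contact_force: [0.5, -0.0, -0.2]
width: 0.0857
gripper_force: 0.0
```

```bash
python3 - <<'E'
from h import *
snap('wrist','w1');s=status.get_state();print(s['clock'],s['position'],s['ee_rot'],s['qpos'])
for p in([.415,.216,.096],[.511,.2165,.165],[.419,.276,.056]):print(proj('w1',p))
E
```

```text
2.15 [0.44397203 0.20765131 0.34171488] [0.00117205 0.03666375 0.99932021 0.00367588] [ 0.29074923  0.09807322  1.46529423  0.00620735  1.57364116 -1.20667072]
[291.76192774 158.7601465 ]
[300.50628274 253.06049474]
[335.25902811 155.04163974]
```

View pics/w1.png

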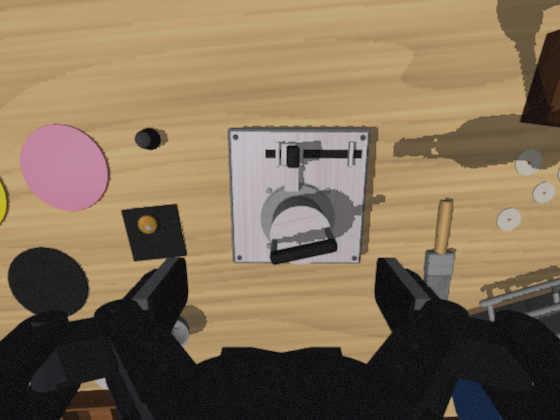

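The wrist view shows the lock grip top at about (293,156), the track's end plate at (352,153) and the pot bar from (272,257) to (336,242). All three are within a few pixels of my estimates. I'll take a settled picture, then shift and take a second.

apply_moves:
  xyz:
    - [0, 0, 0]
    - [0, 0, 0]
  rot:
    - [0, 0, 0]
    - [0, 0, 0]
  hand: [0.2, 0.2]

```text
clock: 2.4
position: [0.4403, 0.1991, 0.3412]
ee_rot: [-0.001, 0.044, 0.999, -0.001]
contact_force: [-0.3, -0.8, -0.4]
width: 0.0519
gripper_force: 0.0
```

```bash
cat >> h.py <<'E'
def blob(fn,u,v,th=45,r=12):
    g=cv2.imread(f'pics/{fn}.png').max(2); m=(g<th).astype(np.uint8);k,l,st,ce=cv2.connectedComponentsWithStats(m)
    best=min((i for i in range(1,k) if st[i,4]>40),key=lambda i:np.hypot(*(ce[i]-[u,v])))
    cn,_=cv2.findContours((l==best).astype(np.uint8),0,1); return ce[best].round(1),st[best],cv2.minAreaRect(cn[0])
E
python3 - <<'E'
from h import *
snap('wrist','w2');s=status.get_state();print(s['position'],s['ee_rot'])
print(blob('w2',293,156),blob('w2',304,250))
for p in([.415,.216,.096],[.511,.2165,.165],[.419,.276,.056]):print(proj('w2',p))
plan([.43,.20,.27],85.1,2)
E
```

```text
[0.44034216 0.19888418 0.34137609] [-4.22753633e-04  4.42631226e-02  9.99019722e-01 -4.37852146e-04]
(array([294.5, 156.6]), array([289, 146,  12,  22, 248], dtype=int32), ((294.5, 156.5), (21.0, 11.0), 90.0)) (array([294.5, 156.6]), array([289, 146,  12,  22, 248], dtype=int32), ((294.5, 156.5), (21.0, 11.0), 90.0))
[293.77083485 159.35562478]
[303.39051368 253.69388937]
[337.12955662 155.27687284]
"xyz": [[0.017, 0.0, 0.119], [0.017, 0.0, 0.119]] "rot": [[-0.0, -0.0, -0.001], [-0.0, -0.0, -0.001]]
```

apply_moves:
  xyz:
    - [0.03, 0.02, 0.12]
    - [0.03, 0.02, 0.12]
    - [0, 0, 0]
    - [0, 0, 0]
  rot:
    - [0, 0, 0]
    - [0, 0, 0]
    - [0, 0, 0]
    - [0, 0, 0]
  hand: [0.0, 0.0, 0, 0]

```text
clock: 2.95
position: [0.4251, 0.2129, 0.2712]
ee_rot: [0.001, 0.044, 0.999, 0.0]
contact_force: [0.4, -1.0, -0.0]
width: 0.0424
gripper_force: 0.0
```

```bash
python3 - <<'E'
from h import *
snap('wrist','w3');s=status.get_state();print(s['position'],s['ee_rot'],s['width'])
for p in([.415,.216,.096],[.511,.2165,.165],[.419,.276,.056]):print(proj('w3',p))
a=cv2.imread('pics/w2.png')[120:285,215:385];b=cv2.imread('pics/w3.png')
a=cv2.resize(a,(400,388),interpolation=cv2.INTER_CUBIC);u,v=proj('w3',[.46,.216,.1]).astype(int);u0=max(u-115,0);v0=max(v-110,0);b=b[v0:v0+220,u0:u0+230];print(u0,v0,b.shape)
b=cv2.resize(b,(400,int(b.shape[0]*400/b.shape[1])),interpolation=cv2.INTER_CUBIC)
h=max(len(a),len(b));P=lambda x:cv2.copyMakeBorder(x,0,h-len(x),0,0,0)
cv2.imwrite('pics/crop3.png',np.hstack([P(a),P(b)]))
print(pickle.load(open('pics/w3.pkl','rb'))[:2])
E
```

```text
[0.42544977 0.21311665 0.2715136 ] [1.75891252e-03 4.40111440e-02 9.99029390e-01 4.52014317e-04] 0.04279485947273975
[283.83782313 181.89406425]
[294.28307106 301.00824458]
[335.83059217 174.5548081 ]
172 114 (220, 230, 3)
(array([[ 8.86459703e-02,  9.60526763e-01,  2.63685855e-01],
       [ 9.96063051e-01, -8.53401125e-02, -2.39888243e-02],
       [-5.38927238e-04,  2.64774249e-01, -9.64310275e-01]]), array([0.3576585 , 0.21823087, 0.41390317]))
```

View pics/crop3.png

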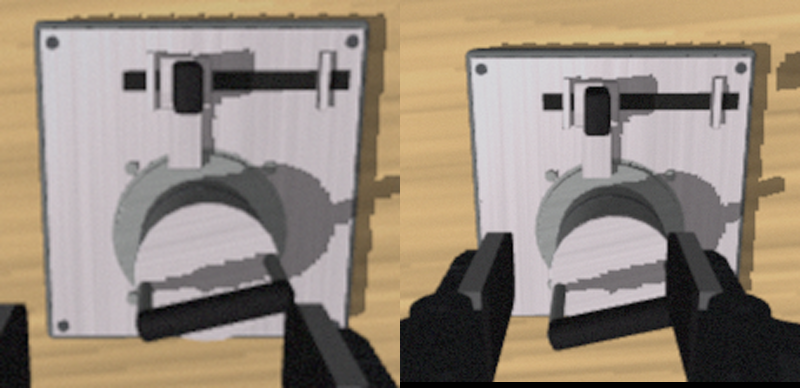

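The crop shows the grip with the carriage, a low end plate and the tongue over the foot. The grip sits about 2 mm further in +y than my first estimate, so I'll use (0.413, 0.2175). I'll descend on it.

```bash
python3 - <<'E'
from h import *
plan([.413,.2175,.12],85.1,4)
E
```

```text
"xyz": [[0.011, 0.003, 0.126], [0.011, 0.003, 0.126], [0.011, 0.003, 0.126], [0.011, 0.003, 0.126]] "rot": [[0.0, 0.001, -0.001], [0.0, 0.001, -0.001], [0.0, 0.001, -0.001], [0.0, 0.001, -0.001]]
```

apply_moves:
  xyz:
    - [0.01, 0.003, 0.126]
    - [0.011, 0.003, 0.126]
    - [0.011, 0.003, 0.126]
    - [0.01, 0.003, 0.126]
    - [0, 0, 0.08]
    - [0, 0, 0.04]
    - [0, 0, 0.04]
    - [0, 0, 0]
  rot:
    - [0, 0, 0]
    - [0, 0, 0]
    - [0, 0, 0]
    - [0, 0, 0]
    - [0, 0, 0]
    - [0, 0, 0]
    - [0, 0, 0]
    - [0, 0, 0]
  hand: [0, 0, 0, 0, 0, 0, 0, 0]

```text
clock: 4.0
position: [0.4121, 0.2181, 0.0705]
ee_rot: [-0.0, 0.044, 0.999, -0.0]
contact_force: [0.2, 0.9, 0.1]
width: 0.0427
gripper_force: 0.0
```

apply_moves:
  xyz:
    - [0, 0, 0]
    - [0, 0, 0]
    - [0, 0, 0]
    - [0, 0, 0]
  rot:
    - [0, 0, 0]
    - [0, 0, 0]
    - [0, 0, 0]
    - [0, 0, 0]
  hand: [-1, -1, -1, -1]
  force: 30

```text
clock: 4.5
position: [0.4125, 0.2184, 0.0713]
ee_rot: [0.001, 0.043, 0.999, 0.0]
contact_force: [-0.5, -0.1, 6.9]
width: 0.0149
gripper_force: 34.6
```

apply_moves:
  xyz:
    - [0, 0.02, 0]
    - [0, 0.03, 0]
    - [0, 0.03, 0]
    - [0, 0.03, 0]
    - [0, 0.03, 0]
    - [0, 0.02, 0]
    - [0, 0.01, 0]
    - [0, 0, 0]
  rot:
    - [0, 0, 0]
    - [0, 0, 0]
    - [0, 0, 0]
    - [0, 0, 0]
    - [0, 0, 0]
    - [0, 0, 0]
    - [0, 0, 0]
    - [0, 0, 0]
  hand: [-1, -1, -1, -1, -1, -1, -1, -1]

```text
clock: 5.5
position: [0.4168, 0.269, 0.0713]
ee_rot: [0.001, 0.043, 0.999, -0.0]
contact_force: [-0.0, -0.4, 5.8]
width: 0.0157
gripper_force: 34.8
```

apply_moves:
  xyz:
    - [0, 0.007, 0]
    - [0, 0.007, 0]
    - [0, 0, 0]
  rot:
    - [0, 0, 0]
    - [0, 0, 0]
    - [0, 0, 0]
  hand: [-1, -1, -1]

```text
clock: 5.88
position: [0.4171, 0.2729, 0.0713]
ee_rot: [0.001, 0.043, 0.999, -0.0]
contact_force: [-0.3, -1.6, 7.0]
width: 0.0153
gripper_force: 34.8
```

apply_moves:
  xyz:
    - [0, 0.007, 0]
    - [0, 0.007, 0]
    - [0, 0, 0]
  rot:
    - [0, 0, 0]
    - [0, 0, 0]
    - [0, 0, 0]
  hand: [-1, -1, -1]

```text
clock: 6.25
position: [0.4175, 0.2771, 0.0713]
ee_rot: [0.001, 0.043, 0.999, -0.0]
contact_force: [0.3, -1.3, 6.9]
width: 0.0151
gripper_force: 34.8
```

apply_moves:
  xyz:
    - [0, 0.007, 0]
    - [0, 0, 0]
  rot:
    - [0, 0, 0]
    - [0, 0, 0]
  hand: [-1, -1]

```text
clock: 6.5
position: [0.4177, 0.2791, 0.0713]
ee_rot: [0.001, 0.043, 0.999, -0.0]
contact_force: [-0.8, -2.1, 7.0]
width: 0.0156
gripper_force: 34.8
```

apply_moves:
  xyz:
    - [0, 0.007, 0]
    - [0, 0.004, 0]
    - [0, 0, 0]
  rot:
    - [0, 0, 0]
    - [0, 0, 0]
    - [0, 0, 0]
  hand: [-1, -1, -1]

```text
clock: 6.88
position: [0.4179, 0.2813, 0.0713]
ee_rot: [0.001, 0.043, 0.999, -0.001]
contact_force: [0.6, -4.2, 7.7]
width: 0.0158
gripper_force: 35.0
```

apply_moves:
  xyz:
    - [0, 0.006, 0]
    - [0, 0, 0]
  rot:
    - [0, 0, 0]
    - [0, 0, 0]
  hand: [-1, -1]

```text
clock: 7.12
position: [0.4178, 0.2814, 0.0713]
ee_rot: [0.0, 0.042, 0.999, -0.003]
contact_force: [0.9, -10.2, 9.7]
width: 0.0153
gripper_force: 35.2
```

The slide stalled at y = 0.2814 m and the force rose to 10 N, so it's at the end stop. I'll release and rise.

apply_moves:
  xyz:
    - [0, 0, 0]
    - [0, 0, 0]
    - [0, 0, 0]
    - [0, 0, 0]
  rot:
    - [0, 0, 0]
    - [0, 0, 0]
    - [0, 0, 0]
    - [0, 0, 0]
  hand: [-0.2, -0.2, -0.2, -0.2]

```text
clock: 7.62
position: [0.4175, 0.2846, 0.0703]
ee_rot: [-0.0, 0.043, 0.999, -0.0]
contact_force: [-0.1, -0.2, 0.3]
width: 0.0344
gripper_force: 0.0
```

apply_moves:
  xyz:
    - [0, 0, -0.05]
    - [0, 0, -0.15]
    - [0, 0, -0.2]
    - [0, 0, -0.2]
    - [0, 0, -0.13]
    - [0, 0, 0]
    - [0, 0, 0]
  rot:
    - [0, 0, 0]
    - [0, 0, 0]
    - [0, 0, 0]
    - [0, 0, 0]
    - [0, 0, 0]
    - [0, 0, 0]
    - [0, 0, 0]
  hand: [-0.2, -0.2, -0.2, -0.2, -0.2, 1, 1]

```text
clock: 8.5
position: [0.417, 0.2842, 0.2894]
ee_rot: [-0.0, 0.043, 0.999, -0.0]
contact_force: [-0.3, 0.5, -0.2]
width: 0.0693
gripper_force: 0.0
```

```bash
python3 - <<'E'
from h import *
snap('wrist','w4');s=status.get_state();print(s['position'],s['ee_rot'],s['width'])
snap('top','t4');snap('scene','s4')
w=cv2.imread('pics/w4.png');w=cv2.resize(w,(400,300))
C=lambda n,x,y,W,H:cv2.resize(cv2.imread(f'pics/{n}.png')[y:y+H,x:x+W],(400,300),interpolation=cv2.INTER_CUBIC)
cv2.imwrite('pics/c4.png',np.vstack([np.hstack([C('w4',140,90,280,210),C('w4',0,0,560,420)]),np.hstack([C('t4',152,212,100,75),C('s4',270,132,100,75)])]))
E
```

```text
[0.41679046 0.28405685 0.28857664] [-9.16555864e-04  4.34492859e-02  9.99055052e-01 -5.68030599e-04] 0.0758654851700274
```

View pics/c4.png

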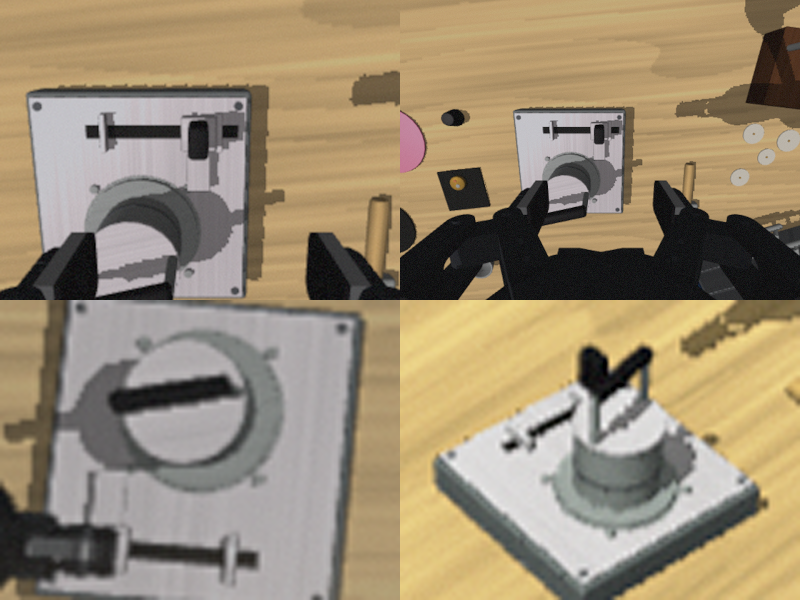

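The composite shows the grip parked against the far end plate at about (198,135), upper left panel. The tongue is clear of the foot and the pot hasn't moved. Next is the handle pose and the approach.

```bash
python3 - <<'E'
from h import *
W=lambda x,y:('w2',x/2.353+215-.3,y/2.353+120-.3)
T=lambda x,y:('top0',x/4+152-.375,y/4+200-.375)
S=lambda x,y:('scene0',(x-400)/4+270-.375,y/4+132-.375)
E=[tri(T(112,150),S(650,52),W(288,294)),tri(T(236,132),S(598,95),W(144,324))];print(E)
d=E[0][0]-E[1][0];print(np.linalg.norm(d),np.degrees(np.arctan2(-d[0],d[1])),(E[0][0]+E[1][0])/2)
plan([.51,.2185,.22],8,8)
E
```

```text
[(array([0.50506802, 0.25512698, 0.16370504]), [np.float64(0.0015633100637655315), np.float64(0.002930368104952287), np.float64(0.0013738512742584238)]), (array([0.51471782, 0.18405922, 0.16518244]), [np.float64(0.005504898389278192), np.float64(0.004196666036761503), np.float64(0.0027129888945116912)])]
0.07173512689993794 7.732507776705804 [0.50989292 0.2195931  0.16444374]
"xyz": [[-0.041, -0.024, 0.028], [-0.045, -0.017, 0.028], [-0.047, -0.009, 0.028], [-0.047, -0.001, 0.028], [-0.047, 0.007, 0.028], [-0.045, 0.015, 0.028], [-0.042, 0.022, 0.028], [-0.038, 0.029, 0.028]] "rot": [[-0.0, -0.0, 0.16], [-0.0, -0.0, 0.16], [-0.0, -0.0, 0.16], [-0.0, -0.0, 0.16], [-0.0, -0.0, 0.16], [-0.0, -0.0, 0.16], [-0.0, -0.0, 0.16], [-0.0, -0.0, 0.16]]
```

apply_moves:
  xyz:
    - [-0.041, -0.024, 0.028]
    - [-0.045, -0.017, 0.028]
    - [-0.047, -0.009, 0.028]
    - [-0.047, 0, 0.028]
    - [-0.047, 0.007, 0.028]
    - [-0.045, 0.015, 0.028]
    - [-0.042, 0.022, 0.028]
    - [-0.038, 0.029, 0.028]
  rot:
    - [0, 0, 0.16]
    - [0, 0, 0.16]
    - [0, 0, 0.16]
    - [0, 0, 0.16]
    - [0, 0, 0.16]
    - [0, 0, 0.16]
    - [0, 0, 0.16]
    - [0, 0, 0.16]
  hand: [0.4, 0.4, 0.4, 0.4, 0.4, 0.4, 0.4, 0.4]

```text
clock: 9.65
position: [0.511, 0.2188, 0.2206]
ee_rot: [-0.001, 0.657, 0.754, -0.001]
contact_force: [0.0, -0.6, -0.0]
width: 0.0603
gripper_force: 0.0
```

apply_moves:
  xyz:
    - [0, 0, 0]
    - [0, 0, 0]
    - [0, 0, 0]
  rot:
    - [0, 0, 0]
    - [0, 0, 0]
    - [0, 0, 0]
  hand: [0.4, 0.4, 0.4]

```text
clock: 10.02
position: [0.5109, 0.2196, 0.2225]
ee_rot: [-0.0, 0.654, 0.757, 0.0]
contact_force: [0.7, -1.1, -0.1]
width: 0.0598
gripper_force: 0.0
```

```bash
python3 - <<'E'
from h import *
snap('wrist','w5');s=status.get_state();print(s['position'],s['ee_rot'],s['width'])
print(proj('w5',[.51,.2195,.165]),proj('w5',[.5148,.1840,.165]),proj('w5',[.505,.255,.165]))
plan([.51,.2195,.146],8,4)
E
```

```text
[0.51100622 0.21962199 0.22259422] [7.52734086e-05 6.54026023e-01 7.56472027e-01 1.67512914e-04] 0.0595329260546816
[281.27815298 226.18025069] [280.74006256 274.65600955] [281.55872744 173.12677758]
"xyz": [[0.0, -0.001, 0.064], [0.0, -0.001, 0.064], [0.0, -0.001, 0.064], [0.0, -0.001, 0.064]] "rot": [[0.0, -0.0, 0.001], [0.0, -0.0, 0.001], [0.0, -0.0, 0.001], [0.0, -0.0, 0.001]]
```

View pics/w5.png

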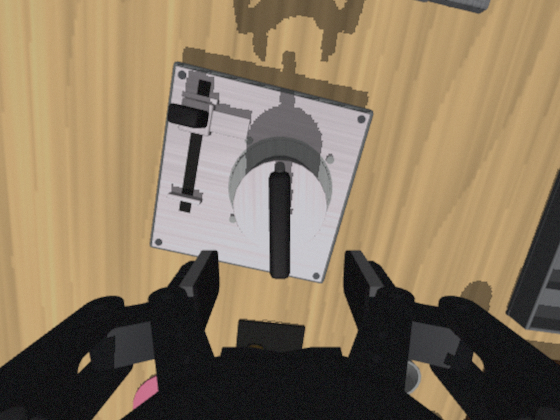

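The bar runs straight up the picture from (280,172) to (280,278), centred between the fingers and within 1–3 px of prediction. I'll descend and grip.

apply_moves:
  xyz:
    - [0, 0, 0.064]
    - [0, 0, 0.064]
    - [0, 0, 0.064]
    - [0, 0, 0.064]
    - [0, 0, 0]
    - [0, 0, 0]
  rot:
    - [0, 0, 0]
    - [0, 0, 0]
    - [0, 0, 0]
    - [0, 0, 0]
    - [0, 0, 0]
    - [0, 0, 0]
  hand: [0.4, 0.4, 0.4, 0.4, 0.4, 0.4]

```text
clock: 10.82
position: [0.5118, 0.2196, 0.1464]
ee_rot: [0.0, 0.654, 0.756, 0.001]
contact_force: [-0.2, 0.9, 0.5]
width: 0.0597
gripper_force: 0.0
```

apply_moves:
  xyz:
    - [0, 0, 0]
    - [0, 0, 0]
    - [0, 0, 0]
    - [0, 0, 0]
    - [0, 0, 0]
    - [0, 0, 0]
  rot:
    - [0, 0, 0]
    - [0, 0, 0]
    - [0, 0, 0]
    - [0, 0, 0]
    - [0, 0, 0]
    - [0, 0, 0]
  hand: [-1, -1, -1, -1, -1, -1]
  force: 70

```text
clock: 11.58
position: [0.5107, 0.2192, 0.1459]
ee_rot: [-0.0, 0.655, 0.756, -0.0]
contact_force: [-3.5, -0.5, 6.0]
width: 0.0127
gripper_force: 69.4
```

apply_moves:
  xyz:
    - [0, 0, -0.02]
    - [0, 0, -0.02]
    - [0, 0, -0.03]
    - [0, 0, 0]
  rot:
    - [0, 0, 0]
    - [0, 0, 0]
    - [0, 0, 0]
    - [0, 0, 0]
  hand: [-1, -1, -1, -1]

```text
clock: 12.08
position: [0.5122, 0.2195, 0.1673]
ee_rot: [0.001, 0.655, 0.756, 0.001]
contact_force: [0.1, -0.3, -5.3]
width: 0.0125
gripper_force: 68.3
```

The force is −5.3 N, so the pot is off the base. I'll lift it further and carry it over.

apply_moves:
  xyz:
    - [0, 0, -0.04]
    - [0, 0, -0.06]
    - [0, 0, -0.07]
    - [0, 0, -0.06]
    - [0, 0, -0.04]
    - [0, 0, 0]
  rot:
    - [0, 0, 0]
    - [0, 0, 0]
    - [0, 0, 0]
    - [0, 0, 0]
    - [0, 0, 0]
    - [0, 0, 0]
  hand: [-1, -1, -1, -1, -1, -1]

```text
clock: 12.82
position: [0.5119, 0.2194, 0.2486]
ee_rot: [0.001, 0.655, 0.756, 0.001]
contact_force: [-0.2, -0.5, -6.2]
width: 0.013
gripper_force: 68.5
```

```bash
python3 - <<'E'
from h import *
s=status.get_state();print(s['position'],s['contact_force'])
plan([.604,-.211,.245],8,16)
E
```

```text
[0.51191075 0.21938972 0.2485585 ] [-0.20837905 -0.51153917 -6.16327638]
"xyz": [[-0.091, 0.006, 0.001], [-0.091, 0.006, 0.001], [-0.091, 0.006, 0.001], [-0.091, 0.006, 0.001], [-0.091, 0.006, 0.001], [-0.091, 0.006, 0.001], [-0.091, 0.006, 0.001], [-0.091, 0.006, 0.001]] "rot": [[0.0, -0.0, 0.0], [0.0, -0.0, 0.0], [0.0, -0.0, 0.0], [0.0, -0.0, 0.0], [0.0, -0.0, 0.0], [0.0, -0.0, 0.0], [0.0, -0.0, 0.0], [0.0, -0.0, 0.0]]
"xyz": [[-0.091, 0.006, 0.001], [-0.091, 0.006, 0.001], [-0.091, 0.006, 0.001], [-0.091, 0.006, 0.001], [-0.091, 0.006, 0.001], [-0.091, 0.006, 0.001], [-0.091, 0.006, 0.001], [-0.091, 0.006, 0.001]] "rot": [[0.0, -0.0, 0.0], [0.0, -0.0, 0.0], [0.0, -0.0, 0.0], [0.0, -0.0, 0.0], [0.0, -0.0, 0.0], [0.0, -0.0, 0.0], [0.0, -0.0, 0.0], [0.0, -0.0, 0.0]]
```

Total shift needed: −1.456 along tool x and 0.096 along tool y. I'll ramp it over three calls.

apply_moves:
  xyz:
    - [-0.02, 0.001, 0]
    - [-0.04, 0.003, 0]
    - [-0.06, 0.004, 0]
    - [-0.08, 0.005, 0]
    - [-0.09, 0.006, 0]
    - [-0.09, 0.006, 0]
    - [-0.09, 0.006, 0]
    - [-0.09, 0.006, 0]
  rot:
    - [0, 0, 0]
    - [0, 0, 0]
    - [0, 0, 0]
    - [0, 0, 0]
    - [0, 0, 0]
    - [0, 0, 0]
    - [0, 0, 0]
    - [0, 0, 0]
  hand: [-1, -1, -1, -1, -1, -1, -1, -1]

```text
clock: 13.82
position: [0.5464, 0.0522, 0.2472]
ee_rot: [0.0, 0.655, 0.756, -0.0]
contact_force: [-0.3, -0.2, -5.5]
width: 0.0122
gripper_force: 68.5
```

apply_moves:
  xyz:
    - [-0.09, 0.006, 0]
    - [-0.09, 0.006, 0]
    - [-0.09, 0.006, 0]
    - [-0.09, 0.006, 0]
    - [-0.09, 0.006, 0]
    - [-0.09, 0.006, 0]
    - [-0.09, 0.006, 0]
    - [-0.08, 0.006, 0]
  rot:
    - [0, 0, 0]
    - [0, 0, 0]
    - [0, 0, 0]
    - [0, 0, 0]
    - [0, 0, 0]
    - [0, 0, 0]
    - [0, 0, 0]
    - [0, 0, 0]
  hand: [-1, -1, -1, -1, -1, -1, -1, -1]

```text
clock: 14.82
position: [0.5907, -0.1565, 0.2471]
ee_rot: [-0.0, 0.655, 0.756, -0.0]
contact_force: [-0.6, 0.3, -5.2]
width: 0.0134
gripper_force: 68.5
```

apply_moves:
  xyz:
    - [-0.07, 0.004, 0]
    - [-0.05, 0.003, 0]
    - [-0.04, 0.003, 0]
    - [-0.026, 0.002, 0]
    - [0, 0, 0]
    - [0, 0, 0]
    - [0, 0, 0]
  rot:
    - [0, 0, 0]
    - [0, 0, 0]
    - [0, 0, 0]
    - [0, 0, 0]
    - [0, 0, 0]
    - [0, 0, 0]
    - [0, 0, 0]
  hand: [-1, -1, -1, -1, -1, -1, -1]

```text
clock: 15.7
position: [0.6025, -0.2082, 0.2476]
ee_rot: [-0.0, 0.654, 0.756, 0.0]
contact_force: [0.8, 0.2, -5.9]
width: 0.0127
gripper_force: 68.5
```

```bash
python3 - <<'E'
from h import *
s=status.get_state();print(s['position'],s['contact_force'])
plan([.604,-.211,.14],8,8)
E
```

```text
[ 0.60250626 -0.20823868  0.24761217] [ 0.78774672  0.15711538 -5.92560016]
"xyz": [[-0.001, 0.0, 0.045], [-0.001, 0.0, 0.045], [-0.001, 0.0, 0.045], [-0.001, 0.0, 0.045], [-0.001, 0.0, 0.045], [-0.001, 0.0, 0.045], [-0.001, 0.0, 0.045], [-0.001, 0.0, 0.045]] "rot": [[0.0, -0.0, 0.001], [0.0, -0.0, 0.001], [0.0, -0.0, 0.001], [0.0, -0.0, 0.001], [0.0, -0.0, 0.001], [0.0, -0.0, 0.001], [0.0, -0.0, 0.001], [0.0, -0.0, 0.001]]
```

apply_moves:
  xyz:
    - [-0.002, 0.001, 0.04]
    - [-0.002, 0.001, 0.06]
    - [-0.002, 0.001, 0.06]
    - [-0.002, 0, 0.06]
    - [0, 0, 0.06]
    - [0, 0, 0.04]
    - [0, 0, 0.03]
    - [0, 0, 0]
  rot:
    - [0, 0, 0]
    - [0, 0, 0]
    - [0, 0, 0]
    - [0, 0, 0]
    - [0, 0, 0]
    - [0, 0, 0]
    - [0, 0, 0]
    - [0, 0, 0]
  hand: [-1, -1, -1, -1, -1, -1, -1, -1]

```text
clock: 16.7
position: [0.6034, -0.2109, 0.1418]
ee_rot: [-0.001, 0.655, 0.756, -0.0]
contact_force: [0.6, -1.1, -5.7]
width: 0.0124
gripper_force: 68.5
```

```bash
python3 - <<'E'
from h import *
s=status.get_state();print(s['position'])
snap('scene','s6');snap('top','t6')
C=lambda n,x,y,W,H:cv2.resize(cv2.imread(f'pics/{n}.png')[y:y+H,x:x+W],(400,400),interpolation=cv2.INTER_CUBIC)
cv2.imwrite('pics/c6.png',np.hstack([C('s6',195,200,100,100),C('t6',311,156,100,100)]))
E
```

```text
[ 0.60340989 -0.2109371   0.14175442]
```

View pics/c6.png

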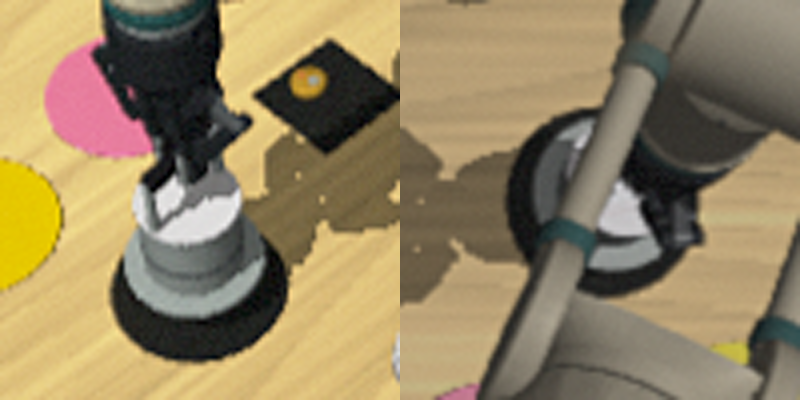

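In both views the pot hangs upright and centred over the black pad, foot at (195,275) in the left panel. I'll lower it slowly until it touches.

apply_moves:
  xyz:
    - [0, 0, 0.03]
    - [0, 0, 0.03]
    - [0, 0, 0.02]
    - [0, 0, 0.01]
    - [0, 0, 0.005]
    - [0, 0, 0]
  rot:
    - [0, 0, 0]
    - [0, 0, 0]
    - [0, 0, 0]
    - [0, 0, 0]
    - [0, 0, 0]
    - [0, 0, 0]
  hand: [-1, -1, -1, -1, -1, -1]

```text
clock: 17.55
position: [0.6039, -0.2112, 0.114]
ee_rot: [0.0, 0.655, 0.756, -0.0]
contact_force: [0.0, 0.2, -4.8]
width: 0.0125
gripper_force: 68.5
```

apply_moves:
  xyz:
    - [0, 0, 0.004]
    - [0, 0, 0.004]
    - [0, 0, 0]
  rot:
    - [0, 0, 0]
    - [0, 0, 0]
    - [0, 0, 0]
  hand: [-1, -1, -1]

```text
clock: 17.92
position: [0.6037, -0.2111, 0.1115]
ee_rot: [-0.0, 0.655, 0.756, -0.0]
contact_force: [-0.6, 0.2, -6.6]
width: 0.0127
gripper_force: 68.5
```

apply_moves:
  xyz:
    - [0, 0, 0.003]
    - [0, 0, 0.003]
    - [0, 0, 0]
  rot:
    - [0, 0, 0]
    - [0, 0, 0]
    - [0, 0, 0]
  hand: [-1, -1, -1]

```text
clock: 18.3
position: [0.6038, -0.2112, 0.11]
ee_rot: [0.0, 0.655, 0.756, -0.0]
contact_force: [-0.9, 0.6, -3.4]
width: 0.0125
gripper_force: 68.8
```

apply_moves:
  xyz:
    - [0, 0, 0.003]
    - [0, 0, 0]
  rot:
    - [0, 0, 0]
    - [0, 0, 0]
  hand: [-1, -1]

```text
clock: 18.55
position: [0.6037, -0.2113, 0.1099]
ee_rot: [0.0, 0.655, 0.756, -0.0]
contact_force: [-3.7, -0.1, 4.6]
width: 0.0128
gripper_force: 69.7
```

It's touching the pad and carrying its own weight. I'll open and retreat.

apply_moves:
  xyz:
    - [0, 0, 0]
    - [0, 0, 0]
    - [0, 0, 0]
    - [0, 0, 0]
    - [0, 0, 0]
    - [0, 0, 0]
  rot:
    - [0, 0, 0]
    - [0, 0, 0]
    - [0, 0, 0]
    - [0, 0, 0]
    - [0, 0, 0]
    - [0, 0, 0]
  hand: [-0.4, 0, 0.4, 0.4, 0.4, 0.4]

```text
clock: 19.3
position: [0.6039, -0.2112, 0.1089]
ee_rot: [0.0, 0.655, 0.756, -0.0]
contact_force: [0.0, 0.2, -0.3]
width: 0.0601
gripper_force: 0.0
```

apply_moves:
  xyz:
    - [0, 0, -0.04]
    - [0, 0, -0.1]
    - [0, 0, -0.15]
    - [0, 0, -0.15]
    - [0, 0, -0.15]
    - [0, 0.0, -0.1]
    - [0, 0, 0]
    - [0, 0, 0]
  rot:
    - [0, 0, 0]
    - [0, 0, 0]
    - [0, 0, 0]
    - [0, 0, 0]
    - [0, 0, 0]
    - [0, 0, 0]
    - [0, 0, 0]
    - [0, 0, 0]
  hand: [0.4, 0.4, 0.4, 0.4, 0.4, 0.4, 0.4, 0.4]

```text
clock: 20.3
position: [0.6033, -0.2109, 0.3152]
ee_rot: [-0.001, 0.655, 0.756, -0.0]
contact_force: [0.2, 0.6, -1.4]
width: 0.0597
gripper_force: 0.0
```

```bash
python3 - <<'E'
from h import *
snap('scene','s7');snap('wrist','w7')
a=cv2.resize(cv2.imread('pics/s7.png')[120:320,170:380],(420,400),interpolation=cv2.INTER_CUBIC)
b=cv2.resize(cv2.imread('pics/w7.png'),(373,280))
cv2.imwrite('pics/c7.png',np.hstack([a,cv2.copyMakeBorder(b,0,120,0,0,0)]))
E
```

```text
(no output)
```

View pics/c7.png

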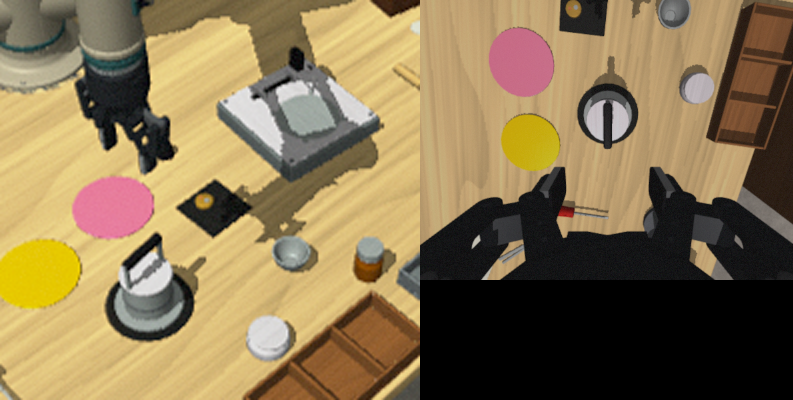

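The pot stands upright and centred on the black pad, (150,300) in the left panel. The lock grip is still at the far end, (297,60), and the gripper is clear.

```bash
python3 -c "
from rig import job;print(job.sign_off())"
```

```text
the job is handed in; nothing more can be done
None
```

The transport lock is at its far end stop, the pot stands upright and centred on the round black pad, nothing else was moved, and the job was handed in about 20 s into the 51 s limit.

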